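Find the soft jaw with the pocket

ROBOT

A 6-joint arm with a two-finger parallel gripper is mounted at the origin on a cart in front of the work surface, level with it; the furniture and walls round the work are solid. World frame = base frame: x ahead of the robot, y to its left, z up, the work surface at z = 0. Lengths are in m, angles in rad, forces in N, time in s.
With the tool pointing down it reaches from about 0.35 to 0.975 m from the base axis. Payload 4.9 kg.
Tool frame: the origin (TCP) lies at the very end of the fingers, on their centre line; the grasp point (between the pads) lies 19 mm behind it; z points along the fingers, y is the line along which they close (so a half turn about z gives the same grasp; the last joint's range is limited). The gripper opens to 85 mm and grips with 20 to 120 N. Pads are 22 mm wide; open, the fingers measure 114 mm over their backs; the gripper's body (76 mm by 85 mm) begins 54 mm behind the grasp point. The pads swing forward as they close: fully open they stand 13 mm farther back than shut.
Start: joints at [-1.29, 0.053, 1.613, -0, 1.476, -0.119], TCP at [0.243, -0.576, 0.231] pointing down, gripper open.
Joint ranges: [-3.01, 3.01], [-1.01, 2.22], [0.06, 2.58], [-1.02, 4.17], [0.09, 2.62], [-3.14, 3.14]. Speed limits (rad/s): [2.57, 2.57, 3.14, 3.14, 3.14, 3.14].

INTERFACE

Orientations are given as a unit quaternion [w, x, y, z].
In Python, from plant import * gives the robot as it stands.
- The arm moves only by the tool jog_arm, never from a script. Its argument "moves" is a list that holds one entry, the list of rows, each a list of 7 numbers: the finger opening in cm, from 0 to 8.54, then the shift along the tool's x, y, z in cm, then the turn, a rotation vector about the tool's x, y, z in rad. A call has 1 to 20 rows; each row shifts and turns the commanded pose from where the row before left it, along the tool's axes as they then stand; what a row does not reach is not made up. A row lasts 1/12 s, in which the tool goes at most 41.7 mm and 7.16 degrees, less where a joint would pass 70% of its speed; a pose out of reach is approached as far as the arm can. A call is refused whole if a number of a shift passes 4.17 or a number of a turn 0.125, either way. A call with a gripper value outside its range is refused whole. The fingers move at their own pace and stop on an object; the grip force is fixed at half the most. Time passes only in rows, so rows that do not move let the fingers close. It gives the time, the measured TCP pose, the force, the opening and the grip force at its end, in the units of the state.
- state(): the state, without advancing time (a new reading comes with each control period).
- grab_frame(name): name is "scene" or "top"; returns a dict with "color" (384x512x3 uint8, blue, green, red), "depth" (384x512 float32, m along the optical axis (not along the pixel's ray), 0 where there is no reading), "fx", "fy", "cx", "cy" (pixels), "R" (3x3) and "t" (3): a world point X has camera coordinates R X + t. Camera axes: x right, y down, z forward; pixel columns grow to the right and rows downward; lengths in m; the calibration is good to about 2 mm. A picture is of the moment at which its call begins.
- job_done(): hands the job in; it is judged then, once.
Trained networks look in a picture, given as the dict that the camera call returned (one of the last four; its "shot" number tells which), for a name from the list of things; names that differ only in an ending like _2 or _b are one class to them, and where a whole thing is asked for, a point or a joint stands for the part that bears it (a point fixed in the world has none). Each returns a list of dicts, best first, with "p" (0 to 1); they miss things now and then, are a little off and sometimes report something else, mostly with a low value. They report only what shows in the picture. A call takes as long as a camera call.
- recognise(name, picture): "rect" ([centre column, centre row, width, height] in pixels, round what is visible of it).
- regions_of(name, picture): "pixels" (384x512 bool, what is visible of it) and "rect" ([centre column, centre row, width, height] in pixels, round what is visible of it).
The state is a dict: "time": time; "joint_pos": joint angles; "joint_vel": joint speeds; "joint_efforts": joint torques, N m; "tool_pos": TCP position; "tool_rot": TCP orientation; "contact_force": force on the tool from outside, world axes, zero at the start; "ft_torque": the same for the moment, N m; "gripper_width": opening from 0.0 (shut) to 1.0 (fully open); "grasp_force": force on a finger pad.
Only numpy, scipy, OpenCV 4.12 (cv2) and the standard library are available. Lean on these libraries where they do the work, as an engineer would, in place of code of your own. Each camera call takes 0.05 s, during which the arm holds its last target. There are 200 camera calls.

TASK

The four soft jaws in the vee rack lean face down, towards you; one of them already has a round workpiece pocket cut in its hidden face, the others are uncut. Tip the jaws back onto the rear slope of the rack, one after another, until you see the face with the pocket, then draw that jaw up out of the rack and put it in the grey bin. The uncut jaws stay in the rack, tipped or not and never lifted out; leave the bin and the other things on the bench where they are.

Things in the scene. Friction and masses are not known exactly. Their poses are not given: they have to be found in the camera images.
- rack: fixed dark sheet-steel rack, 150 deep (x), 232 long (y), 61 mm high: two rubber-lined slopes, 55 degrees from level, 60 mm long, form a vee along y; their top edges are 61 mm up, 35 mm before (-x) and behind (+x) the middle. Four bays at y = -84, -28, 28, 84 mm, 3 mm fins up to 41 mm high between, one loose jaw in each (5 mm play). Origin: middle of underside; z up
- vee (a point): middle of the line where the rack's slopes meet, 12 mm above its underside; axes as the rack's. Each jaw's lower end rests here. Pushed away from the robot at its free upper end with shut fingers, a jaw swings up about it (upright: 113 mm high) and past upright falls onto the rear slope, face up, where it lies as the mirror image of its first place
- lean (a point): middle of the row of jaws as they first lean on the front slope, 26 mm before the rack's middle, 61 mm up: at the start each jaw's centre lies level with it, in its bay. Each jaw's upper end stands free 45 mm beyond the slope, its lower corner 60 mm before the rack's middle and 98 mm up, its upper corner 49 mm before and 106 mm up
- jaw_a: a soft jaw for the vice: plain grey metal plate 100 x 44 x 14 mm, 0.17 kg, two 8 mm bolt holes 10 mm from its ends. One of four that look alike from behind; names do not tell which has the pocket. Origin: its centre. x along it to its lower end, y across, z out of its back, away from the working face: 55 degrees from straight up as first leaning, 125 when tipped onto the rear slope
- jaw_b: a soft jaw, from behind just like jaw_a, same size and axes. The sought jaw, one of the four, has a round pocket 30 mm across and 7 mm deep in its working face (the -z side), on the middle line, 12 mm from the jaw's centre towards its lower end; the other three faces have only the bolt holes
- jaw_c: a soft jaw, from behind just like jaw_a, same size and axes
- jaw_d: a soft jaw, from behind just like jaw_a, same size and axes
- bin: empty grey open-front bin, 150 x 150 mm, 88 mm high, front wall (-x) only 49 mm, walls and floor 3 mm, 0.6 kg, loose. Origin: under the middle, at its underside; inside from x = -76 to +69 mm, y = -72 to +72 mm
- pad: flat dark non-woven abrasive pad, 75 x 90 x 8 mm; a bystander. Origin: centre of its underside
- scraper: three-square scraper with a wooden handle, 163 mm long and 21 mm thick, lying in front of the rack; a bystander. Origin: centre of its underside
- brush: cleaning brush, 199 mm long, 37 mm wide, 12 mm thick, lying behind the rack; a bystander. Origin: centre of its underside

How it is judged:
By the outcome, as a careful person would: the job done as asked, in the order asked, and still so for the second after the job is handed in, with the robot touching nothing.
It also fails if it takes over 61 s, if anything falls off the work surface, if the arm or the gripper's body presses on something with over 40 N, if the wrist force passes 120 N, or if a joint passes its speed limit or range.

## Working session

There is one attempt and no reset: what is moved stays moved. The work goes in short steps, Python scripts to look and compute and a tool call to move; the robot and the scene stay as the last step left them, time stands still between calls to the robot, and variables do not carry over. Pictures are saved under pics/ and viewed, at most 10 in all, crops included, and the job is handed in when it is done.

Besides the shell and the picture viewer there is one more tool, called as name(argument=value, ...), one argument or row to a line, values as JSON. jog_arm: Moves the arm, as the interface text tells. Its arguments: {"type":"object","properties":{"moves":{"type":"array"}},"required":["moves"]}

```bash
mkdir -p pics
cat > h.py <<'E'
from plant import *
import numpy as np, cv2
from scipy.spatial.transform import Rotation as Ro
def pts(f,mask):
    v,u=np.nonzero(mask&(f["depth"]>0)); d=f["depth"][v,u]
    c=np.stack([(u-f["cx"])/f["fx"]*d,(v-f["cy"])/f["fy"]*d,d],1)
    return (c-f["t"])@f["R"]
def st():
    s=state(); print("t",round(s["time"],2),"pos",np.round(s["tool_pos"],4),"q",np.round(s["tool_rot"],4),"j",np.round(s["joint_pos"],3),"F",np.round(s["contact_force"],1),"w",s["gripper_width"],"g",s["grasp_force"]); return s
E
python3 - <<'E'
from h import *
s=st()
w,x,y,z=s["tool_rot"]; print(Ro.from_quat([x,y,z,w]).as_matrix().round(3))
a=[]
for n in("scene","top"):
    f=grab_frame(n); a.append(f["color"]); print(n,"cam",(-f["R"].T@f["t"]).round(3),"fwd",f["R"][2].round(2))
    for o in("rack","jaw_a","bin","pad","scraper","brush"):
        for r in regions_of(o,f):
            if r["p"]<.3: continue
            P=pts(f,r["pixels"])
            if len(P)<10: continue
            print(o,round(r["p"],2),np.round(r["rect"]),"med",np.median(P,0).round(3),"lo",np.percentile(P,2,0).round(3),"hi",np.percentile(P,98,0).round(3))
cv2.imwrite("pics/a.png",np.vstack(a)[:, :][: ] if 0 else cv2.resize(np.hstack(a),(800,300)))
cv2.imwrite("pics/s.png",a[0]);cv2.imwrite("pics/t.png",a[1])
E
```

```text
t 0.0 pos [ 0.2431 -0.5751  0.2301] q [-1.000e-03  9.801e-01  1.986e-01 -1.000e-04] j [-1.29   0.053  1.614 -0.     1.476 -0.119] F [0.3 0.4 0.4] w 0.9972215467300498 g 0.0
[[ 0.921  0.389 -0.001]
 [ 0.389 -0.921  0.002]
 [ 0.    -0.002 -1.   ]]
scene cam [0.125 0.635 0.481] fwd [ 0.5  -0.71 -0.49]
rack 0.93 [266. 196.  82.  66.] med [ 0.534 -0.019  0.037] lo [ 0.5   -0.172  0.004] hi [0.614 0.053 0.063]
jaw_a 0.7 [257. 192.  27.  34.] med [0.526 0.038 0.083] lo [ 0.51  -0.001  0.038] hi [0.564 0.041 0.106]
jaw_a 0.63 [287. 168.  10.  14.] med [ 0.522 -0.089  0.103] lo [ 0.517 -0.113  0.089] hi [ 0.528 -0.07   0.107]
jaw_a 0.42 [279. 177.   9.  18.] med [ 0.52  -0.038  0.101] lo [ 0.513 -0.073  0.063] hi [ 0.54  -0.016  0.107]
jaw_a 0.41 [297. 162.  14.  22.] med [ 0.526 -0.145  0.101] lo [ 0.52  -0.171  0.065] hi [ 0.545 -0.122  0.107]
bin 0.7 [180. 230. 108.  89.] med [0.626 0.184 0.04 ] lo [0.538 0.119 0.003] hi [0.696 0.28  0.09 ]
pad 0.58 [288. 251.  52.  31.] med [0.417 0.096 0.009] lo [0.378 0.046 0.001] hi [0.461 0.141 0.011]
scraper 0.82 [294. 215.  30.  29.] med [ 0.466 -0.
[... 494 characters left out ...]
077] lo [ 0.513 -0.003  0.026] hi [0.576 0.037 0.105]
jaw_a 0.58 [313. 202.  25.  27.] med [ 0.547 -0.091  0.077] lo [ 0.519 -0.116  0.024] hi [ 0.583 -0.068  0.106]
bin 0.91 [185. 174.  77.  75.] med [0.63  0.213 0.004] lo [ 0.544  0.119 -0.001] hi [0.699 0.28  0.089]
bin 0.55 [298. 196.  97.  69.] med [ 0.595 -0.059  0.032] lo [ 0.501 -0.171  0.001] hi [0.649 0.051 0.062]
pad 0.56 [237. 256.  46.  39.] med [0.423 0.09  0.008] lo [ 0.382  0.044 -0.001] hi [0.465 0.137 0.011]
scraper 0.66 [293. 239.  60.   5.] med [ 0.47  -0.031  0.016] lo [ 0.461 -0.112 -0.001] hi [0.481 0.018 0.021]
brush 0.89 [296. 155.  80.  11.] med [ 0.674 -0.095  0.01 ] lo [ 0.664 -0.158  0.003] hi [0.693 0.023 0.014]
```

View pics/a.png

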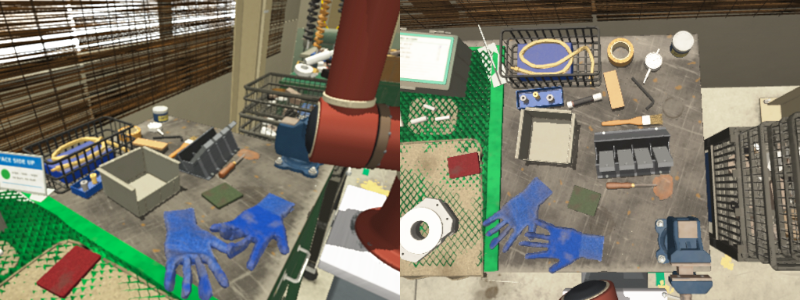

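The scene picture shows the rack with its four jaws about (200,150), with the bin to its left at (140,180). The top view has the rack at (632,155), bin at (547,137), scraper and brush either side of the rack. Next I'll fit the rack yaw.

Run:
```python
from h import *
for n in("top","scene"):
    f=grab_frame(n); P=pts(f,np.ones((384,512),bool))
    b=(P[:,0]>.47)&(P[:,0]<.62)&(P[:,1]>-.2)&(P[:,1]<.07)
    Q=P[b]; T=Q[(Q[:,2]>.085)&(Q[:,2]<.115)]
    h,e=np.histogram(T[:,1],bins=np.arange(-.19,.07,.005)); print(n,list(zip((e[:-1]*1000).round().astype(int),h)))
    for lo,hi in((-.176,-.12),(-.12,-.063),(-.063,-.01),(-.007,.05)):
        m=T[(T[:,1]>lo)&(T[:,1]<hi)]; print(len(m),m[:,1].min().round(4),m[:,1].max().round(4),"front x",np.percentile(m[:,0],5).round(4),"zmax",m[:,2].max().round(3))
    # rack top edges, rear (z~.061)
    R=P[(P[:,0]>.56)&(P[:,0]<.66)&(P[:,1]>-.2)&(P[:,1]<.07)&(P[:,2]>.053)&(P[:,2]<.07)]
    if len(R)>20:
        print(np.polyfit(R[:,1],R[:,0],1),R.min(0),R.max(0),len(R), np.median(R,0))
f=grab_frame("top")
g=f["color"][90:300,150:400]; cv2.imwrite("pics/b.png",cv2.resize(g,None,fx=3,fy=2.8,interpolation=cv2.INTER_CUBIC))
```

```text
top [(np.int64(-190), np.int64(0)), (np.int64(-185), np.int64(0)), (np.int64(-180), np.int64(0)), (np.int64(-175), np.int64(6)), (np.int64(-170), np.int64(27)), (np.int64(-165), np.int64(24)), (np.int64(-160), np.int64(24)), (np.int64(-155), np.int64(25)), (np.int64(-150), np.int64(23)), (np.int64(-145), np.int64(26)), (np.int64(-140), np.int64(28)), (np.int64(-135), np.int64(22)), (np.int64(-130), np.int64(21)), (np.int64(-125), np.int64(0)), (np.int64(-120), np.int64(0)), (np.int64(-115), np.int64(18)), (np.int64(-110), np.int64(23)), (np.int64(-105), np.int64(25)), (np.int64(-100), np.int64(27)), (np.int64(-95), np.int64(25)), (np.int64(-90), np.int64(23)), (np.int64(-85), np.int64(26)), (np.int64(-80), np.int64(24)), (np.int64(-75), np.int64(23)), (np.int64(-70), np.int64(5)), (np.int64(-65), np.int64(7)), (np.int64(-60), np.int64(24)), (np.int64(-55), np.int64(23)), (np.int64(-50), np.int64(23)), (np.int64(-45), np.int64(29)), (np.int64(-40), np.int64(23)), (np.int64(-35), np.int64(23)), (np.int64(-30), np.int64(24)), (np.int64(-25), np.int64(29)), (np.int64(-20), np.int64(11)),
[... 1969 characters left out ...]
np.int64(0), np.int64(6)), (np.int64(5), np.int64(13)), (np.int64(10), np.int64(11)), (np.int64(15), np.int64(8)), (np.int64(20), np.int64(11)), (np.int64(25), np.int64(10)), (np.int64(30), np.int64(10)), (np.int64(35), np.int64(46)), (np.int64(40), np.int64(3)), (np.int64(45), np.int64(0)), (np.int64(50), np.int64(0)), (np.int64(55), np.int64(0)), (np.int64(60), np.int64(0))]
74 -0.1739 -0.1257 front x 0.5208 zmax 0.107
79 -0.1158 -0.0642 front x 0.5172 zmax 0.108
95 -0.0628 -0.0172 front x 0.5141 zmax 0.108
130 -0.0067 0.0407 front x 0.5106 zmax 0.108
[-0.06236038  0.60277804] [ 0.59371622 -0.17484962  0.05303703] [0.61750884 0.05646095 0.06479731] 299 [ 0.60537285 -0.04068016  0.05870329]
```

View pics/b.png

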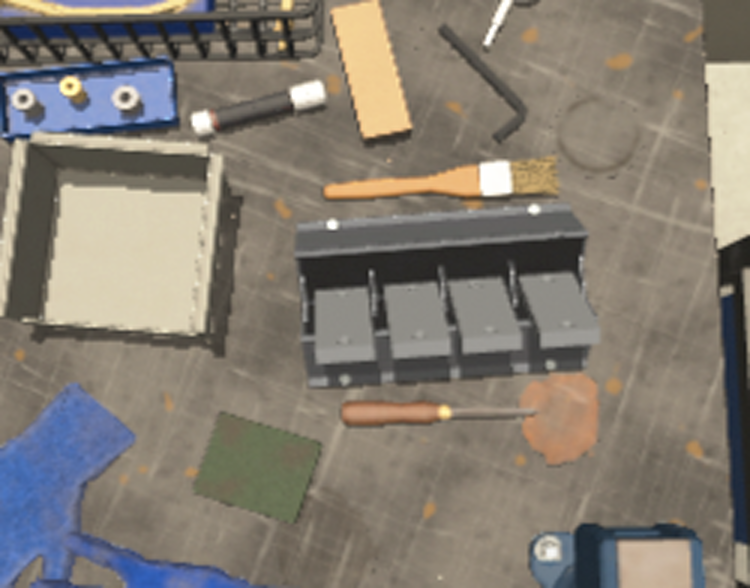

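The close-up shows all four jaws leaning to the front at (345..560, 320) with the rear slope behind them free. Yaw is about 0.058 and the vee centre is at about (0.577, -0.062).

```bash
cat >> h.py <<'E'
TH=.058
Rk=Ro.from_euler("z",TH).as_matrix(); VEE=np.array([.577,-.062,.012])
BAY=[-.084,-.028,.028,.084]
def W(x,y,z): return np.array([VEE[0],VEE[1],0])+Rk@np.array([x,y,z])   # rack -> world
def RT(a=0.): # tool: x=+rack y, y=+rack x, z down; tilted by a: z gets -rack x part
    M=np.array([[0,np.cos(a),-np.sin(a)],[1,0,0],[0,-np.sin(a),-np.cos(a)]]).T
    return Ro.from_matrix(Rk@np.array([[0,1,0],[np.cos(a),0,-np.sin(a)],[-np.sin(a),0,-np.cos(a)]]).T)
class Plan:
    def __init__(s,op):
        q=st(); s.p=np.array(q["tool_pos"]); w,x,y,z=q["tool_rot"]; s.r=Ro.from_quat([x,y,z,w]); s.rows=[]
    def to(s,p,r=None,op=0,step=.04,da=.12):
        r=r or s.r; d=np.linalg.norm(p-s.p); rv=(s.r.inv()*r).as_rotvec()
        n=int(max(np.ceil(d/step),np.ceil(np.linalg.norm(rv)/da),1))
        for i in range(n):
            k=n-i; sh=np.round(s.r.inv().apply((p-s.p)/k)*100,2); tu=np.round((s.r.inv()*r).as_rotvec()/k,3)
            s.rows.append([op,*sh,*tu]); s.p=s.p+s.r.apply(sh/100); s.r=s.r*Ro.from_rotvec(tu)
        return s
    def hold(s,n,op): s.rows+= [[op,0,0,0,0,0,0]]*n; return s
    def show(s): print(len(s.rows),"["+",".join("["+",".join("%g"%(v+0) for v in r)+"]" for r in s.rows)+"]")
E
python3 - <<'E'
from h import *
Plan(0).to(W(-.1,-.084,.2),RT()).to(W(-.095,-.084,.085)).show()
E
```

```text
t 0.85 pos [ 0.2433 -0.5757  0.2313] q [ 0.      0.9801  0.1986 -0.    ] j [-1.29   0.053  1.613 -0.     1.476 -0.119] F [ 0.8 -1.1 -0.3] w 0.9985850655502483 g 0.0
16 [[0,2.96,-2.29,0.24,0,0,-0.095],[0,3.17,-2,0.24,0,0,-0.094],[0,3.34,-1.69,0.24,0,0,-0.095],[0,3.48,-1.37,0.24,0,0,-0.094],[0,3.6,-1.04,0.24,0,0,-0.095],[0,3.68,-0.69,0.24,0,0,-0.094],[0,3.73,-0.34,0.24,0,0,-0.095],[0,3.74,0.01,0.24,0,0,-0.094],[0,3.72,0.37,0.24,0,0,-0.095],[0,3.67,0.72,0.24,0,0,-0.094],[0,3.59,1.06,0.24,0,0,-0.095],[0,3.48,1.39,0.25,0,0,-0.094],[0,3.33,1.72,0.24,0,0,-0.095],[0,0,0.17,3.83,0,0,0],[0,0,0.16,3.84,0,0,0],[0,0,0.17,3.83,0,0,0]]
```

jog_arm(
  moves=[
    [[0, 2.96, -2.29, 0.24, 0, 0, -0.095], [0, 3.17, -2, 0.24, 0, 0, -0.094], [0, 3.34, -1.69, 0.24, 0, 0, -0.095], [0, 3.48, -1.37, 0.24, 0, 0, -0.094], [0, 3.6, -1.04, 0.24, 0, 0, -0.095], [0, 3.68, -0.69, 0.24, 0, 0, -0.094], [0, 3.73, -0.34, 0.24, 0, 0, -0.095], [0, 3.74, 0.01, 0.24, 0, 0, -0.094], [0, 3.72, 0.37, 0.24, 0, 0, -0.095], [0, 3.67, 0.72, 0.24, 0, 0, -0.094], [0, 3.59, 1.06, 0.24, 0, 0, -0.095], [0, 3.48, 1.39, 0.25, 0, 0, -0.094], [0, 3.33, 1.72, 0.24, 0, 0, -0.095], [0, 0, 0.17, 3.83, 0, 0, 0], [0, 0, 0.16, 3.84, 0, 0, 0], [0, 0, 0.17, 3.83, 0, 0, 0], [0, 0, 0, 0, 0, 0, 0], [0, 0, 0, 0, 0, 0, 0]],
  ],
)

```text
time: 2.35
tool_pos: [0.4853, -0.1504, 0.0831]
tool_rot: [-0.003, 0.686, 0.727, -0.001]
contact_force: [-0.2, 0.7, 0.0]
gripper_width: -0.001
grasp_force: 0.0
```

Run:
```python
from h import *
p=Plan(0); print(W(-.095,-.084,.085))
p.to(W(.012,-.084,.085),RT(),step=.009).hold(1,0).show()
print((p.r.as_matrix()).round(3))
```

```text
t 2.35 pos [ 0.4853 -0.1504  0.0831] q [-0.0026  0.6862  0.7274 -0.0008] j [-0.447 -0.083  2.006  0.     1.224 -0.505] F [-0.2  0.7  0. ] w -0.0013523862541683102 g 0.0
[ 0.48702901 -0.15136566  0.085     ]
14 [[0,-0.01,0.84,-0.02,0,0,0],[0,-0.01,0.84,-0.02,0,0,0],[0,-0.01,0.84,-0.02,0,0,0],[0,-0.01,0.83,-0.02,0,0,0],[0,-0.01,0.84,-0.02,-0.001,0,0],[0,-0.01,0.83,-0.02,0,0,0],[0,-0.01,0.84,-0.02,-0.001,0,0],[0,-0.01,0.83,-0.02,0,0,0],[0,-0.01,0.84,-0.01,-0.001,-0.001,0],[0,0,0.83,-0.01,0,0,0],[0,-0.01,0.84,-0.02,-0.001,-0.001,0],[0,0,0.83,-0.01,0,0,0],[0,-0.01,0.84,-0.02,-0.001,-0.001,0],[0,0,0,0,0,0,0]]
[[-0.058  0.998  0.   ]
 [ 0.998  0.058 -0.   ]
 [-0.     0.    -1.   ]]
```

jog_arm(
  moves=[
    [[0, 0, 0.9, 0, 0, 0, 0], [0, 0, 0.9, 0, 0, 0, 0], [0, 0, 0.9, 0, 0, 0, 0], [0, 0, 0.9, 0, 0, 0, 0], [0, 0, 0.9, 0, 0, 0, 0], [0, 0, 0.9, 0, 0, 0, 0], [0, 0, 0.9, 0, 0, 0, 0], [0, 0, 0.9, 0, 0, 0, 0], [0, 0, 0.9, 0, 0, 0, 0], [0, 0, 0.9, 0, 0, 0, 0], [0, 0, 0.9, 0, 0, 0, 0], [0, 0, 0.9, 0, 0, 0, 0], [0, 0, 0.5, 0, 0, 0, 0], [0, 0, 0, 0, 0, 0, 0], [0, 0, -4.1, 0, 0, 0, 0], [0, 0, -4.1, 0, 0, 0, 0], [0, 0, -3.2, 0, 0, 0, 0], [0, 0, 0, 0, 0, 0, 0]],
  ],
)

```text
time: 3.85
tool_pos: [0.4796, -0.15, 0.0819]
tool_rot: [-0.004, 0.687, 0.727, -0.002]
contact_force: [-0.6, 0.4, -0.7]
gripper_width: 0.001
grasp_force: 0.0
```

```bash
cat >> h.py <<'E'
def look(name):
    f=grab_frame("top"); c=f["color"][130:290,215:375]; cv2.imwrite(name,cv2.resize(c,None,fx=3.6,fy=3.6,interpolation=cv2.INTER_CUBIC))
    for r in regions_of("jaw_a",f):
        P=pts(f,r["pixels"])
        if len(P)>10: print(round(r["p"],2),np.round(r["rect"]),np.median(P,0).round(3))
    P=pts(f,np.ones((384,512),bool)); Q=(P-np.array([VEE[0],VEE[1],0]))@Rk
    for b in BAY:
        m=(abs(Q[:,1]-b)<.018)&(Q[:,2]>.075)&(Q[:,2]<.12)&(abs(Q[:,0])<.08); print("bay",b,"top end pts",m.sum(),"x",np.median(Q[m,0]).round(3) if m.any() else None, "zmax",Q[m,2].max().round(3) if m.any() else None)
    # face depth: distance of points to tipped face plane line, pocket centre 
    for b in BAY:
        n=np.array([-np.sin(np.radians(55)),0,np.cos(np.radians(55))]); t=np.array([np.cos(np.radians(55)),0,np.sin(np.radians(55))])
        D=Q-np.array([.026,b,.061]); u=D@t; h=D@n
        m=(abs(D[:,1])<.018)&(abs(u)<.045)&(abs(h)<.02)
        if m.sum()>30: print("face",b,m.sum(),"h pocket",np.median(h[m&(np.hypot(u+.012,D[:,1])<.01)]).round(4),"h rest",np.median(h[m&(u>.015)]).round(4))
E
python3 - <<'E'
from h import *
st(); look("pics/c.png")
E
```

```text
t 3.85 pos [ 0.4796 -0.15    0.0819] q [-0.0036  0.6868  0.7268 -0.0016] j [-4.510e-01 -9.300e-02  2.018e+00 -1.000e-03  1.225e+00 -5.070e-01] F [-0.6  0.4 -0.7] w 0.0008211738228427771 g 0.0
0.89 [334. 177.  25.  31.] [ 0.607 -0.143  0.073]
0.7 [311. 202.  28.  28.] [ 0.547 -0.089  0.078]
0.6 [290. 204.  24.  31.] [ 0.543 -0.038  0.078]
0.59 [264. 207.  18.  25.] [0.54  0.018 0.08 ]
0.33 [297. 195.  93.  64.] [ 0.592 -0.04   0.033]
bay -0.084 top end pts 262 x 0.041 zmax 0.109
bay -0.028 top end pts 222 x -0.046 zmax 0.108
bay 0.028 top end pts 219 x -0.046 zmax 0.108
bay 0.084 top end pts 217 x -0.047 zmax 0.108
face -0.084 415 h pocket 0.0084 h rest 0.008
face -0.028 317 h pocket -0.0059 h rest nan
face 0.028 309 h pocket -0.006 h rest nan
face 0.084 309 h pocket -0.0053 h rest nan
  return _methods._mean(a, axis=axis, dtype=dtype,
  ret = ret.dtype.type(ret / rcount)
```

View pics/c.png

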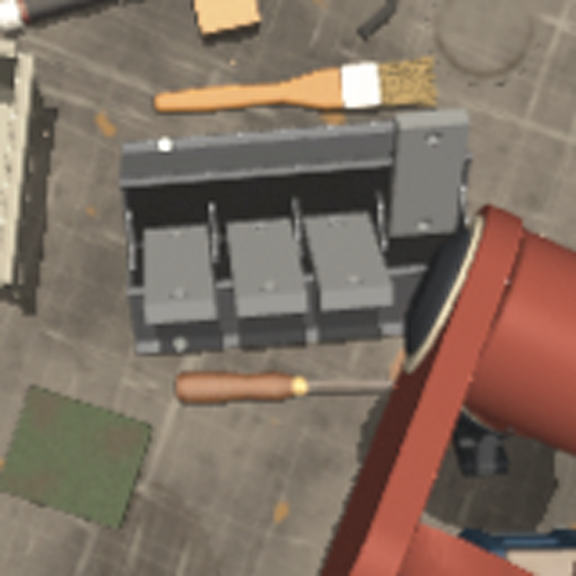

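The picture shows the right-hand jaw at (430,175) tipped back. Its face has only the two bolt holes, so it's uncut and stays there. Next bay.

jog_arm(
  moves=[
    [[0, 2.8, 0, -0.1, 0, 0, 0], [0, 2.8, 0.4, -0.1, 0, 0, 0], [0, 0, 0.9, 0, 0, 0, 0], [0, 0, 0.9, 0, 0, 0, 0], [0, 0, 0.9, 0, 0, 0, 0], [0, 0, 0.9, 0, 0, 0, 0], [0, 0, 0.9, 0, 0, 0, 0], [0, 0, 0.9, 0, 0, 0, 0], [0, 0, 0.9, 0, 0, 0, 0], [0, 0, 0.9, 0, 0, 0, 0], [0, 0, 0.9, 0, 0, 0, 0], [0, 0, 0.9, 0, 0, 0, 0], [0, 0, 0.9, 0, 0, 0, 0], [0, 0, 0.9, 0, 0, 0, 0], [0, 0, 0.5, 0, 0, 0, 0], [0, 0, 0, 0, 0, 0, 0], [0, 0, -4.1, 0, 0, 0, 0], [0, 0, -4.1, 0, 0, 0, 0], [0, 0, -3.2, 0, 0, 0, 0], [0, 0, 0, 0, 0, 0, 0]],
  ],
)

```text
time: 5.62
tool_pos: [0.479, -0.0941, 0.0838]
tool_rot: [-0.004, 0.687, 0.727, -0.002]
contact_force: [-0.4, 0.3, -0.4]
gripper_width: -0.002
grasp_force: 0.0
```

```bash
python3 -W ignore - <<'E'
from h import *
st(); look("pics/d.png")
E
```

```text
t 5.62 pos [ 0.479  -0.0941  0.0838] q [-0.0035  0.6866  0.727  -0.0019] j [-3.460e-01 -1.320e-01  2.050e+00 -1.000e-03  1.232e+00 -4.030e-01] F [-0.4  0.3 -0.4] w -0.0019376423210118634 g 0.0
0.97 [334. 177.  25.  34.] [ 0.607 -0.144  0.069]
0.76 [308. 180.  19.  40.] [ 0.605 -0.084  0.078]
0.75 [265. 209.  20.  25.] [0.539 0.018 0.08 ]
0.69 [289. 205.  26.  31.] [ 0.549 -0.035  0.072]
bay -0.084 top end pts 256 x 0.041 zmax 0.108
bay -0.028 top end pts 257 x 0.041 zmax 0.108
bay 0.028 top end pts 186 x -0.045 zmax 0.108
bay 0.084 top end pts 214 x -0.047 zmax 0.108
face -0.084 406 h pocket 0.0084 h rest 0.0078
face -0.028 368 h pocket 0.0085 h rest 0.0083
face 0.028 308 h pocket -0.006 h rest nan
face 0.084 307 h pocket -0.0051 h rest nan
```

View pics/d.png

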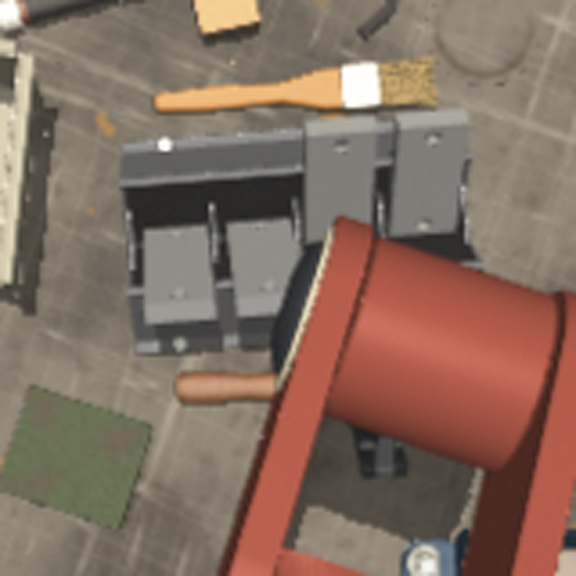

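The second jaw at (340,180) is tipped back and plain too; depth reads the same at the pocket spot as elsewhere (8.5 mm against 8.3 mm). Next bay.

jog_arm(
  moves=[
    [[0, 2.8, 0, -0.1, 0, 0, 0], [0, 2.8, 0.4, 0, 0, 0, 0], [0, 0, 0.9, 0, 0, 0, 0], [0, 0, 0.9, 0, 0, 0, 0], [0, 0, 0.9, 0, 0, 0, 0], [0, 0, 0.9, 0, 0, 0, 0], [0, 0, 0.9, 0, 0, 0, 0], [0, 0, 0.9, 0, 0, 0, 0], [0, 0, 0.9, 0, 0, 0, 0], [0, 0, 0.9, 0, 0, 0, 0], [0, 0, 0.9, 0, 0, 0, 0], [0, 0, 0.9, 0, 0, 0, 0], [0, 0, 0.9, 0, 0, 0, 0], [0, 0, 0.9, 0, 0, 0, 0], [0, 0, 0.5, 0, 0, 0, 0], [0, 0, 0, 0, 0, 0, 0], [0, 0, -4.1, 0, 0, 0, 0], [0, 0, -4.1, 0, 0, 0, 0], [0, 0, -3.2, 0, 0, 0, 0], [0, 0, 0, 0, 0, 0, 0]],
  ],
)

```text
time: 7.38
tool_pos: [0.4785, -0.0383, 0.0847]
tool_rot: [-0.003, 0.686, 0.727, -0.002]
contact_force: [-0.0, 0.5, -0.9]
gripper_width: 0.002
grasp_force: 0.0
```

```bash
python3 -W ignore - <<'E'
from h import *
st(); look("pics/e.png")
E
```

```text
t 7.38 pos [ 0.4785 -0.0383  0.0847] q [-0.0035  0.6864  0.7272 -0.0023] j [-2.350e-01 -1.540e-01  2.068e+00 -1.000e-03  1.236e+00 -2.920e-01] F [-0.   0.5 -0.9] w 0.0021098228152264527 g 0.0
0.83 [310. 180.  20.  33.] [ 0.602 -0.087  0.071]
0.74 [285. 181.  26.  36.] [ 0.6   -0.034  0.073]
0.68 [333. 175.  24.  32.] [ 0.607 -0.143  0.074]
0.63 [260. 203.  12.  10.] [0.564 0.031 0.045]
bay -0.084 top end pts 250 x 0.041 zmax 0.109
bay -0.028 top end pts 257 x 0.041 zmax 0.108
bay 0.028 top end pts 256 x 0.04 zmax 0.108
bay 0.084 top end pts 8 x -0.035 zmax 0.092
face -0.084 406 h pocket 0.0082 h rest 0.0078
face -0.028 413 h pocket 0.0092 h rest 0.008
face 0.028 411 h pocket 0.0088 h rest 0.0085
face 0.084 290 h pocket -0.0055 h rest nan
```

View pics/e.png

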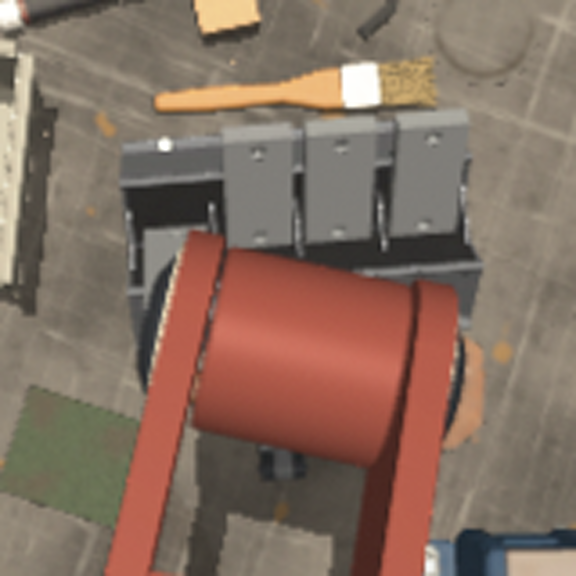

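The third jaw at (258,185) is plain as well, with both bolt holes showing and no pocket. That leaves the fourth: tip it and check.

jog_arm(
  moves=[
    [[0, 2.8, 0, 0, 0, 0, 0], [0, 2.8, 0.4, 0, 0, 0, 0], [0, 0, 0.9, 0, 0, 0, 0], [0, 0, 0.9, 0, 0, 0, 0], [0, 0, 0.9, 0, 0, 0, 0], [0, 0, 0.9, 0, 0, 0, 0], [0, 0, 0.9, 0, 0, 0, 0], [0, 0, 0.9, 0, 0, 0, 0], [0, 0, 0.9, 0, 0, 0, 0], [0, 0, 0.9, 0, 0, 0, 0], [0, 0, 0.9, 0, 0, 0, 0], [0, 0, 0.9, 0, 0, 0, 0], [0, 0, 0.9, 0, 0, 0, 0], [0, 0, 0.9, 0, 0, 0, 0], [0, 0, 0.5, 0, 0, 0, 0], [0, 0, 0, 0, 0, 0, 0], [0, 0, -4.1, 0, 0, 0, 0], [0, 0, -4.1, 0, 0, 0, 0], [0, 0, -3.2, 0, 0, 0, 0], [0, 0, 0, 0, 0, 0, 0]],
  ],
)

```text
time: 9.15
tool_pos: [0.4782, 0.0174, 0.0846]
tool_rot: [-0.003, 0.686, 0.727, -0.002]
contact_force: [0.4, -0.3, -1.1]
gripper_width: 0.002
grasp_force: 0.0
```

```bash
python3 -W ignore - <<'E'
from h import *
look("pics/f.png")
f=grab_frame("top")
P=pts(f,np.ones((384,512),bool)); Q=(P-np.array([VEE[0],VEE[1],0]))@Rk
m=(abs(Q[:,1]-.084)<.028)&(Q[:,2]>.075)&(Q[:,2]<.12)&(abs(Q[:,0])<.08); print("y range",np.percentile(Q[m,1],[1,99]),np.percentile(Q[m,0],[1,99]))
up=.02
p=Plan(0)
a=np.radians(35)
t=np.array([np.sin(a),0,np.cos(a)]) # from vee up along jaw
E0=np.array([.026,.084,.061])+.05*t  # upper end centre, rack frame
print("end",E0)
for d in(.08,-.027):
    print(d,W(*(E0+d*t)))
p.to(W(-.08,.084,.2),step=.041).to(W(*(E0+.08*t)),RT(a),op=4.5,step=.041).show()
E
```

```text
0.93 [310. 180.  22.  35.] [ 0.602 -0.086  0.071]
0.89 [262. 185.  25.  38.] [0.596 0.021 0.072]
0.88 [288. 183.  27.  38.] [ 0.6   -0.035  0.073]
0.56 [333. 177.  25.  34.] [ 0.605 -0.143  0.072]
bay -0.084 top end pts 257 x 0.041 zmax 0.108
bay -0.028 top end pts 257 x 0.041 zmax 0.107
bay 0.028 top end pts 258 x 0.04 zmax 0.107
bay 0.084 top end pts 257 x 0.041 zmax 0.107
face -0.084 402 h pocket 0.0079 h rest 0.0078
face -0.028 411 h pocket 0.0084 h rest 0.008
face 0.028 415 h pocket 0.0087 h rest 0.0083
face 0.084 413 h pocket 0.0023 h rest 0.0078
y range [0.06139479 0.1047777 ] [0.02538513 0.05888824]
t 9.3 pos [0.4856 0.0168 0.0885] q [7.000e-04 6.863e-01 7.273e-01 6.000e-04] j [-0.119 -0.152  2.059  0.     1.233 -0.177] F [-0.2 -0.4  0.7] w 0.0015461861323958783 g 0.0
end [0.05467882 0.084      0.1019576 ]
0.08 [0.67252657 0.02768825 0.16748977]
-0.027 [0.61125709 0.02413063 0.0798405 ]
9 [[0,0,0.23,-3.71,0,0,0],[0,0,0.23,-3.72,0,0,0],[0,0,0.23,-3.71,0,0,0],[4.5,0,3.01,0.55,0.102,0,0],[4.5,0,3.05,0.24,0.102,0,0],[4.5,0,3.06,-0.08,0.102,0,0],[4.5,0,3.03,-0.38,0.102,0,0],[4.5,0,2.98,-0.69,0.102,0,0],[4.5,0,2.89,-1,0.103,0,0]]
```

View pics/f.png

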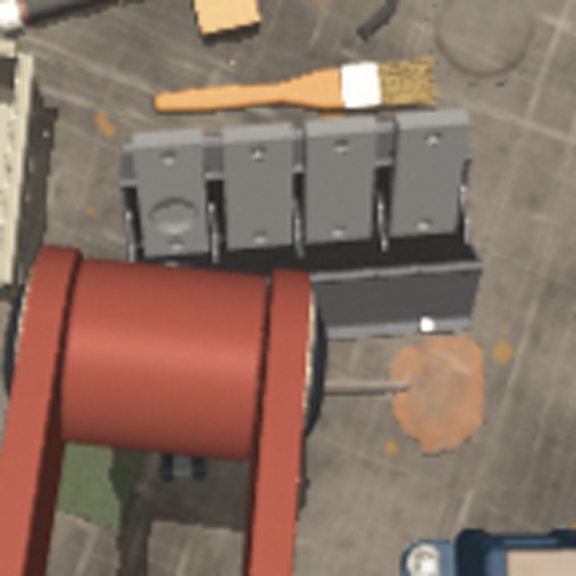

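The fourth jaw, at (172,195), shows the round pocket at (172,215), and depth there is 5.5 mm lower than the rest. Moving to the pre-grasp.

jog_arm(
  moves=[
    [[0, 0, 0.23, -3.71, 0, 0, 0], [0, 0, 0.23, -3.72, 0, 0, 0], [0, 0, 0.23, -3.71, 0, 0, 0], [3.5, 0, 3.01, 0.55, 0.102, 0, 0], [3.5, 0, 3.05, 0.24, 0.102, 0, 0], [3.5, 0, 3.06, -0.08, 0.102, 0, 0], [3.5, 0, 3.03, -0.38, 0.102, 0, 0], [3.5, 0, 2.98, -0.69, 0.102, 0, 0], [3.5, 0, 2.89, -1, 0.103, 0, 0], [3.5, 0, 0, 0, 0, 0, 0], [3.5, 0, 0, 0, 0, 0, 0], [3.5, 0, 0, 0, 0, 0, 0], [3.5, 0, 0, 0, 0, 0, 0]],
  ],
)

```text
time: 10.38
tool_pos: [0.6721, 0.0277, 0.1707]
tool_rot: [-0.204, 0.655, 0.694, -0.217]
contact_force: [-0.8, 0.2, 0.1]
gripper_width: 0.408
grasp_force: 0.0
```

```bash
python3 -W ignore - <<'E'
from h import *
p=Plan(0); a=np.radians(35); t=np.array([np.sin(a),0,np.cos(a)]); E0=np.array([.026,.084,.061])+.05*t+np.array([-.001*np.cos(a),-.001,.001*np.sin(a)])
print("want",W(*(E0+.08*t)),(p.r.inv()*RT(a)).as_rotvec())
p.to(W(*(E0-.032*t)),RT(a),op=3.5,step=.02).show()
f=grab_frame("top"); r=regions_of("bin",f)[0]; P=pts(f,r["pixels"]); print(r["p"],r["rect"])
for lo,hi in((-.01,.01),(.03,.1),(-.01,.1)):
    m=P[(P[:,2]>lo)&(P[:,2]<hi)]; print(lo,cv2.minAreaRect(m[:,:2].astype(np.float32)*1000), m[:,:2].min(0),m[:,:2].max(0))
E
```

```text
t 10.38 pos [0.6721 0.0277 0.1707] q [-0.2042  0.6552  0.6943 -0.2168] j [-0.045  0.6    1.127 -0.065  2.016 -0.113] F [-0.8  0.2  0.1] w 0.4084128883487162 g 0.0
want [0.67176676 0.02664245 0.16806334] [ 0.0061147   0.00044259 -0.00022286]
6 [[3.5,-0.02,0.01,1.91,0.001,0,0],[3.5,-0.02,0.01,1.91,0.001,0,0],[3.5,-0.01,0.01,1.9,0.001,0,0],[3.5,-0.02,0.01,1.91,0.001,0,0],[3.5,-0.01,0.02,1.9,0.001,0,0],[3.5,-0.02,0.02,1.91,0.001,0,0]]
0.62 [169.8, 172.1, 47.4, 72.9]
-0.01 ((641.7176513671875, 261.1920471191406), (99.7246322631836, 182.98260498046875), 81.420166015625) [0.54882187 0.20368625] [0.72860348 0.32099192]
0.03 ((626.4697265625, 235.62966918945312), (92.9246826171875, 159.37933349609375), 83.76619720458984) [0.54573857 0.18174957] [0.70774949 0.28812534]
-0.01 ((640.7178344726562, 250.56459045410156), (110.57423400878906, 186.73204040527344), 76.68436431884766) [0.54573857 0.18174957] [0.72860348 0.32099192]
```

jog_arm(
  moves=[
    [[3.5, -0.02, 0.01, 1.9, 0, 0, 0], [3.5, -0.02, 0.01, 1.9, 0, 0, 0], [3.5, -0.02, 0.01, 1.9, 0, 0, 0], [3.5, -0.02, 0.01, 1.9, 0, 0, 0], [3.5, -0.01, 0.02, 1.9, 0, 0, 0], [3.5, -0.02, 0.02, 1.7, 0, 0, 0], [3.5, 0, 0, 0, 0, 0, 0], [0, 0, 0, 0, 0, 0, 0], [0, 0, 0, 0, 0, 0, 0], [0, 0, 0, 0, 0, 0, 0], [0, 0, 0, 0, 0, 0, 0], [0, 0, 0, 0, 0, 0, 0]],
  ],
)

```text
time: 11.48
tool_pos: [0.6086, 0.0228, 0.0784]
tool_rot: [-0.206, 0.655, 0.694, -0.219]
contact_force: [-5.7, 0.2, 7.5]
gripper_width: 0.154
grasp_force: 61.5
```

```bash
python3 -W ignore - <<'E'
from h import *
st()
a=np.radians(35); t=np.array([np.sin(a),0,np.cos(a)]); E0=np.array([.026,.084,.061])+.05*t
print("want",W(*(E0-.030*t)))
f=grab_frame("scene"); r=regions_of("bin",f)[0]; P=pts(f,r["pixels"]); print(r["p"],r["rect"])
for lo,hi in((-.01,.01),(.083,.095),(.044,.054)):
    m=P[(P[:,2]>lo)&(P[:,2]<hi)]; print(lo,len(m),cv2.minAreaRect(m[:,:2].astype(np.float32)*1000), m[:,:2].min(0),m[:,:2].max(0))
m=P[(P[:,2]>.083)&(P[:,2]<.095)]; np.save("rim.npy",m)
cv2.imwrite("pics/g.png",cv2.resize(f["color"][120:320,100:360],None,fx=3,fy=3))
E
```

```text
t 11.48 pos [0.6086 0.0228 0.0784] q [-0.2062  0.6546  0.6936 -0.2188] j [-0.055  0.55   1.362 -0.067  1.837 -0.11 ] F [-5.7  0.2  7.5] w 0.15410676720182992 g 61.53400003910065
want [0.60953925 0.02403088 0.07738304]
0.77 [177.4, 232.9, 110.9, 88.8]
-0.01 1311 ((682.7521362304688, 135.26461791992188), (265.1227722167969, 293.4067077636719), 84.36446380615234) [5.36517175e-01 5.40955122e-05] [0.82587683 0.28067986]
0.083 800 ((622.2103881835938, 198.63153076171875), (166.95840454101562, 159.10552978515625), 84.6771240234375) [0.53607203 0.11319017] [0.7065581  0.28815053]
0.044 655 ((617.829833984375, 199.51080322265625), (150.27566528320312, 152.2066192626953), 84.07996368408203) [0.53553292 0.1175517 ] [0.69922869 0.28068515]
```

View pics/g.png

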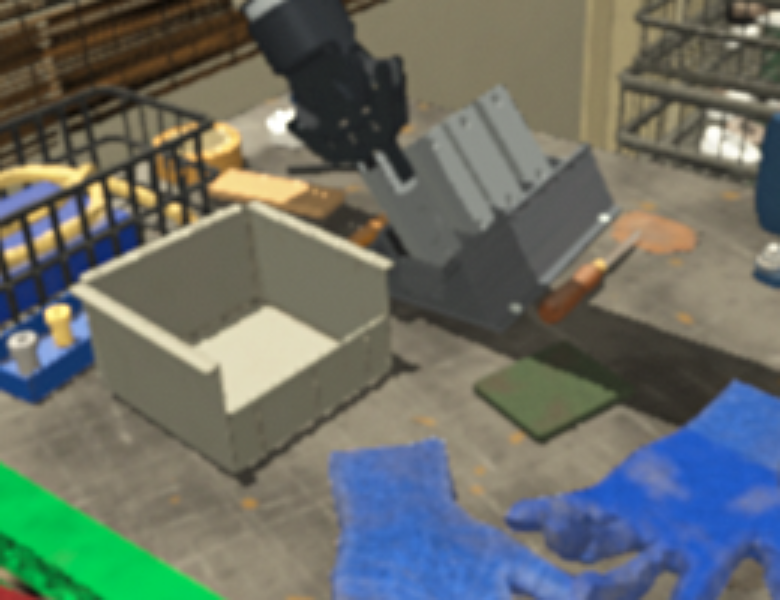

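The jaw is gripped by its upper end at (400,180), with a measured opening of about 13 mm and 61 N. The bin at (240,330) is clear, centred at about (0.618, 0.200) with yaw -0.10.

```bash
cat >> h.py <<'E'
BC=np.array([.618,.1995,0]); YB=-.10
Rb=Ro.from_euler("z",YB).as_matrix()
def B(x,y,z): return BC+Rb@np.array([x,y,z])
def RB(a): return Ro.from_matrix(Rb@Rk.T@RT(a).as_matrix())
E
python3 -W ignore - <<'E'
from h import *
p=Plan(0); a=np.radians(35); t=np.array([np.sin(a),0,np.cos(a)])
p.to(p.p+Rk@(t*.075),op=0,step=.02).to(np.array([.655,.05,.225]),op=0,step=.03).to(B(-.021,0,.22),RB(np.radians(20)),op=0,step=.03).hold(2,0).show()
f=grab_frame("top"); P=pts(f,np.ones((384,512),bool)); m=P[(P[:,0]>.69)&(P[:,0]<.9)&(P[:,1]>.05)&(P[:,1]<.35)&(P[:,2]>.1)]
print(len(m), np.percentile(m,[1,50,99],axis=0))
E
```

```text
t 11.58 pos [0.6086 0.0228 0.0784] q [-0.2063  0.6546  0.6936 -0.2188] j [-0.055  0.55   1.361 -0.067  1.837 -0.11 ] F [-4.8 -0.4  6.9] w 0.1528026632328834 g 61.54284596443176
15 [[0,0,0,-1.87,0,0,0],[0,0,0,-1.88,0,0,0],[0,0,0,-1.87,0,0,0],[0,0,0,-1.88,0,0,0],[0,0.81,-1.5,-2.42,0,0,0],[0,0.82,-1.49,-2.42,0,0,0],[0,0.81,-1.5,-2.41,0,0,0],[0,2.58,-0.62,0.54,-0.044,0.012,0.023],[0,2.56,-0.7,0.54,-0.043,0.012,0.023],[0,2.53,-0.79,0.53,-0.044,0.012,0.024],[0,2.51,-0.87,0.53,-0.043,0.012,0.023],[0,2.48,-0.95,0.52,-0.044,0.013,0.024],[0,2.44,-1.03,0.51,-0.043,0.012,0.023],[0,0,0,0,0,0,0],[0,0,0,0,0,0,0]]
1968 [[0.69284393 0.0506394  0.10075411]
 [0.75393164 0.07777884 0.33731076]
 [0.88473454 0.33975461 0.37297217]]
```

jog_arm(
  moves=[
    [[0, 0, 0, -1.87, 0, 0, 0], [0, 0, 0, -1.88, 0, 0, 0], [0, 0, 0, -1.87, 0, 0, 0], [0, 0, 0, -1.88, 0, 0, 0], [0, 0.81, -1.5, -2.42, 0, 0, 0], [0, 0.82, -1.49, -2.42, 0, 0, 0], [0, 0.81, -1.5, -2.41, 0, 0, 0], [0, 2.58, -0.62, 0.54, -0.044, 0.012, 0.023], [0, 2.56, -0.7, 0.54, -0.043, 0.012, 0.023], [0, 2.53, -0.79, 0.53, -0.044, 0.012, 0.024], [0, 2.51, -0.87, 0.53, -0.043, 0.012, 0.023], [0, 2.48, -0.95, 0.52, -0.044, 0.013, 0.024], [0, 2.44, -1.03, 0.51, -0.043, 0.012, 0.023], [0, 0, 0, 0, 0, 0, 0], [0, 0, 0, 0, 0, 0, 0]],
  ],
)

```text
time: 12.88
tool_pos: [0.5967, 0.2028, 0.2183]
tool_rot: [-0.127, 0.729, 0.662, -0.115]
contact_force: [0.0, -0.5, -1.2]
gripper_width: 0.15
grasp_force: 60.7
```

```bash
python3 -W ignore - <<'E'
from h import *
p=Plan(0); print("want",B(-.021,0,.22))
p.to(B(-.021,0,.11),RB(np.radians(20)),op=0,step=.03).to(B(-.021,0,.077),op=0,step=.012).hold(2,0).show()
f=grab_frame("scene"); cv2.imwrite("pics/i.png",cv2.resize(f["color"][100:300,100:360],None,fx=3,fy=3))
E
```

```text
t 12.88 pos [0.5967 0.2028 0.2183] q [-0.1274  0.7295  0.6621 -0.115 ] j [0.169 0.283 1.405 0.092 1.787 0.271] F [ 0.  -0.5 -1.2] w 0.1497273767900637 g 60.71950435638428
want [0.59710491 0.2015965  0.22      ]
9 [[0,-0.03,0.93,2.54,0.001,0,0.001],[0,-0.03,0.93,2.54,0.001,0,0.001],[0,-0.03,0.93,2.55,0.001,0,0.001],[0,-0.03,0.94,2.54,0.001,0,0],[0,0,0.37,1.03,0,0,0],[0,0,0.38,1.04,0,0,0],[0,0,0.37,1.03,0,0,0],[0,0,0,0,0,0,0],[0,0,0,0,0,0,0]]
```

View pics/i.png

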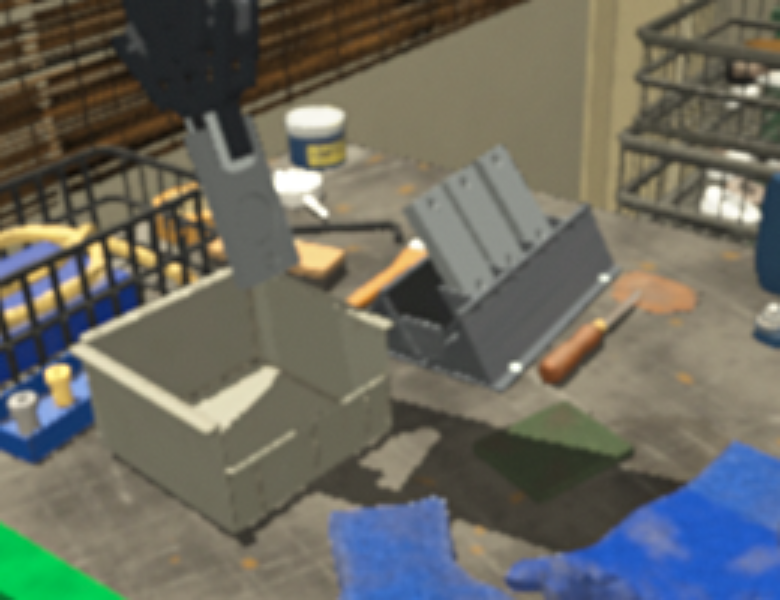

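The pocketed jaw hangs at (245,200), its pocket visible, over the bin. The other three still lie in the rack at (480,220). Lowering it in.

jog_arm(
  moves=[
    [[0, -0.03, 0.93, 2.54, 0.001, 0, 0], [0, -0.03, 0.93, 2.54, 0.001, 0, 0], [0, -0.03, 0.93, 2.54, 0.001, 0, 0], [0, -0.03, 0.93, 2.54, 0.001, 0, 0], [0, 0, 0.37, 1.03, 0, 0, 0], [0, 0, 0.37, 1.03, 0, 0, 0], [0, 0, 0.37, 1.03, 0, 0, 0], [0, 0, 0, 0, 0, 0, 0], [0, 0, 0, 0, 0, 0, 0], [0, 0, 0, 0, 0, 0, 0]],
  ],
)

```text
time: 13.77
tool_pos: [0.5975, 0.2006, 0.0772]
tool_rot: [-0.129, 0.73, 0.661, -0.116]
contact_force: [0.1, 0.1, -0.8]
gripper_width: 0.153
grasp_force: 60.8
```

```bash
python3 -W ignore -c "
from h import *
st(); print('want',B(-.021,0,.077))"
```

```text
t 13.77 pos [0.5975 0.2006 0.0772] q [-0.1294  0.73    0.6609 -0.1165] j [0.165 0.409 1.494 0.091 1.577 0.25 ] F [ 0.1  0.1 -0.8] w 0.15267055475841937 g 60.84572911262512
want [0.59710491 0.2015965  0.077     ]
```

jog_arm(
  moves=[
    [[2, 0, 0, 0, 0, 0, 0], [2.5, 0, 0, 0, 0, 0, 0], [3, 0, 0, 0, 0, 0, 0], [3.5, 0, 0, 0, 0, 0, 0], [4, 0, 0, 0, 0, 0, 0], [4, 0, 0, 0, 0, 0, 0], [4, 0, 0, -1, 0, 0, 0], [4, 0, 0, -1, 0, 0, 0], [4, 0, 0, -1, 0, 0, 0], [4, 0, 0, -1, 0, 0, 0], [4, 0, 0, -1.5, 0, 0, 0], [4, 0, 0, -2.5, 0, 0, 0], [4, 0, -1.2, -3.5, 0, 0, 0], [4, 0, -1.2, -3.5, 0, 0, 0], [4, -1, -3, -2, 0, 0, 0], [4, -1, -4, 0, 0, 0, 0], [4, -1, -4, 0, 0, 0, 0], [4, -1, -4, 0, 0, 0, 0], [4, -1, -4, 0, 0, 0, 0], [4, 0, 0, 0, 0, 0, 0]],
  ],
)

```text
time: 15.43
tool_pos: [0.4461, 0.1644, 0.3144]
tool_rot: [-0.129, 0.73, 0.661, -0.115]
contact_force: [0.3, 0.0, -0.1]
gripper_width: 0.469
grasp_force: 0.0
```

```bash
python3 -W ignore - <<'E'
from h import *
st()
a=grab_frame("scene"); b=grab_frame("top")
cv2.imwrite("pics/j.png",np.hstack([cv2.resize(a["color"][130:290,110:310],(400,320)),cv2.resize(b["color"][110:270,140:340],(400,320))]))
for r in regions_of("jaw_a",b):
    P=pts(b,r["pixels"]); print(round(r["p"],2),np.round(r["rect"]),np.median(P,0).round(3) if len(P) else 0)
for f in(a,b):
  r=regions_of("bin",f)[0]; P=pts(f,r["pixels"])
  print(np.percentile(P,2,0).round(3),np.percentile(P,98,0).round(3))
E
```

```text
t 15.43 pos [0.4461 0.1644 0.3144] q [-0.1287  0.7298  0.6615 -0.1153] j [ 0.146 -0.127  1.679  0.09   1.926  0.261] F [ 0.3  0.  -0.1] w 0.4688811112510053 g 0.0
0.9 [287. 182.  26.  38.] [ 0.6   -0.034  0.074]
0.85 [310. 178.  20.  35.] [ 0.603 -0.086  0.074]
0.78 [335. 177.  23.  36.] [ 0.607 -0.143  0.073]
0.61 [196. 173.  22.  40.] [0.636 0.197 0.016]
[0.538 0.119 0.003] [0.697 0.28  0.09 ]
[ 0.54   0.116 -0.001] [0.698 0.227 0.09 ]
```

View pics/j.png

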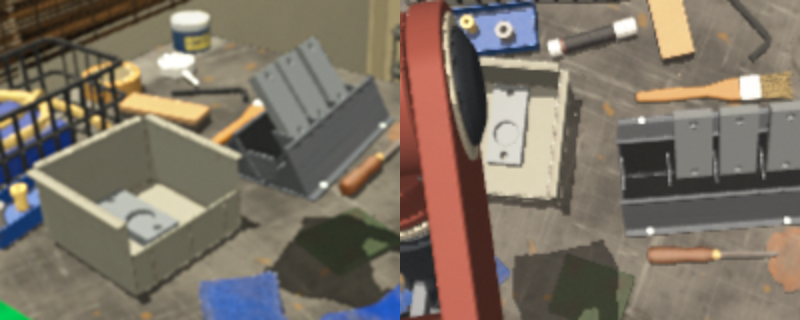

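The pocketed jaw lies flat, face up in the bin at (508,125), the bin hasn't moved, and the three uncut jaws are still in the rack. Handing in.

```bash
python3 -c "
from h import *
print(job_done())"
```

```text
the job is handed in; nothing more can be done
None
```

The jaw with the pocket, the fourth one I tipped, is lying face up in the grey bin, the three uncut jaws are tipped back in the rack, and the job was handed in at about 15.5 s.

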